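# Hold a circuit breaker against the sprung contact of its test cradle

## Robot

A 6-joint arm with a two-finger parallel gripper is mounted at the origin on the work surface. World frame = base frame: x ahead of the robot, y to its left, z up, the work surface at z = 0. Lengths are in m, angles in rad, forces in N, time in s.
With the tool pointing down it reaches from about 0.35 to 0.975 m from the base axis. Payload 17.4 kg.
Tool frame: the origin (TCP) lies midway between the tips of the shut fingers; the grasp point (between the pads) lies 19 mm behind it; z points along the fingers, y is the line along which they close (so a half turn about z gives the same grasp; the last joint's range is limited). The gripper opens to 85 mm and grips with 20 to 120 N. Pads are 22 mm wide; open, the fingers measure 114 mm over their backs; the gripper's body (76 mm by 85 mm) begins 54 mm behind the grasp point. The pads swing forward as they close: fully open they stand 13 mm farther back than shut.
Start: joints at [1.259, 0.116, 1.442, -0, 1.584, -0.038], TCP at [0.183, 0.65, 0.231] pointing down, gripper open.
Joint ranges: [-2.83, 2.83], [-0.83, 2.19], [0.07, 2.5], [-1.14, 4.28], [0.01, 3], [-2.97, 2.97]. Speed limits (rad/s): [1.89, 1.89, 2.22, 3.14, 3.14, 3.14].

## Interface

Orientations are given as a 3x3 rotation matrix whose columns are the frame's x, y, z axes.
In Python, from bench import state, cams, workorder gives the robot as it stands.
- The arm moves only by the shell command python3 -m inch 'ROWS' [FORCE]. ROWS is JSON, a list of rows, each a list of 5 numbers: the finger opening in mm, from 0 to 85.4, then the shift along the tool's x, y, z in mm, then the turn about the tool's z in rad. A call has 1 to 20 rows; each row shifts and turns the commanded pose from where the row before left it, along the tool's axes as they then stand; what a row does not reach is not made up. A row lasts 1/12 s, in which the tool goes at most 41.7 mm and 7.16 degrees, less where a joint would pass 70% of its speed; a pose out of reach is approached as far as the arm can. A call with a gripper value outside its range is refused whole. The fingers move at their own pace and stop on an object; FORCE is the grip in N (left out, the last holds). Time passes only in rows, so rows that do not move let the fingers close. It gives the time, the measured TCP pose, the force, the opening and the grip force at its end, in the units of the state.
- state(): the state, without advancing time (a new reading comes with each control period).
- cams.grab_frame(name): name is "scene" or "side" or "wrist"; returns a dict with "pixels" (420x560x3 uint8, red, green, blue), "fx", "fy", "cx", "cy" (pixels), "rvec" (rotation vector, rad) and "tvec" (3), from world to camera coordinates, as OpenCV has them. Camera axes: x right, y down, z forward; pixel columns grow to the right and rows downward; lengths in m; the calibration is good to about 2 mm. A picture is of the moment at which its call begins. There is no depth.
- workorder.sign_off(): hands the job in; it is judged then, once.
The state is a dict: "time": time; "q": joint angles; "joint_velocities": joint speeds; "joint_efforts": joint torques, N m; "position": TCP position; "eef_rot": TCP orientation; "wrist_force": force on the tool from outside, world axes, zero at the start; "ft_torque": the same for the moment, N m; "gripper_width": finger opening in m; "grasp_force": force on a finger pad.
Only numpy, scipy, OpenCV 4.12 (cv2) and the standard library are available. Lean on these libraries where they do the work, as an engineer would, in place of code of your own. Each camera call takes 0.05 s, during which the arm holds its last target. There are 200 camera calls.

## Task

Someone has left a toy car in the lane of the test cradle: lift it out and set it down on its wheels on the bench top, off the cradle. Then stand the circuit breaker in the lane, brass contact end towards the sprung plunger, and push it firmly but without ramming until the plunger has given way and the breaker is flush against the grey stop block. Finish while still holding it pressed there with the gripper so that the reading can be taken, and leave the door knob and the screwdriver where they are.

Things in the scene. Friction and masses are not known exactly. Their poses are not given: they have to be found in the camera images.
- cradle: fixed dark grey test cradle, 225 x 95 mm. Origin on the bench surface under the lane's centre line; +x runs along the lane to the stop block (pushing direction), z up. Lane from x = -105 mm (open end) to the stop face at x = +60 mm, floor 12 mm above the bench; two aluminium guides 8 mm high (tops 20 mm above the bench), 10 mm thick, leave a lane 46 mm wide, open above
- stop: grey stop block fixed on the cradle's far end, 50 mm long, 80 mm wide, top 66 mm above the bench; its flat front face, where the plunger sticks out, is the hard stop: the push climbs steeply once met (beyond the spring's 8 N and floor friction, least if carried 1 or 2 mm off the floor); 15 to 20 N in all is ample. Origin: middle of the front face, at lane floor level; axes as the cradle's
- stop_face (a point): centre of the stop block's front face, on the plunger's axis, 47 mm above the bench; axes as the cradle's
- plunger (a joint): sprung brass contact plunger, 14 mm diameter, its axis level along the lane's centre line, 35 mm above the lane floor. 0 = fully out, its tip 15 mm in front of the stop face; 0.015 = pushed in flush with the stop face. It resists with about 3 N at 0 and 8 N at 0.015 m, and springs back when let go
- plunger_tip (a point): centre of the plunger's tip; moves with it
- breaker: loose white two-pole circuit breaker standing on its base, 85 mm long (x), 36 mm wide (y); 45 mm high, with a full-width raised nose 45 mm long in the middle up to 65 mm and a black toggle to 75 mm. 0.17 to 0.35 kg. Origin at the centre of its underside, z up; +x is the contact end: brass plate on the end face, brass strip on top; other end: two dark screws on top
- breaker_contact (a point): point on the breaker's +x end face, on its centre line, 35 mm above its underside
- car: blue toy car, 76 mm long (x, nose at +x), 32 mm wide body up to 24 mm high, narrower cabin (28 mm wide, 40 mm long) up to 36 mm; rigid wheels that do not turn. About 0.09 kg. Origin at the centre between the wheels at ground level, z up. It starts standing in the lane, pointing roughly along it
- doorknob: loose brass door knob standing on its round plate, 62 mm across, 61 mm high; origin at the centre of its underside. Not to be disturbed
- screwdriver: red-handled screwdriver lying on the bench, about 200 mm long along its x axis. Not to be disturbed
Not all that is in view belongs to the job. What is meant by the cradle is not purple or white, and is the larger of those in its own colour.

How it is judged:
On the way, in this order (a step that is already met when the one before it is completed fails the run):
1. the toy car stands on its wheels on the bench top, let go (height (world z) of car below 0.005 m and angle between car's own z axis and vertical below 0.15 rad and linear speed of car below 0.02 m/s and contact force between each of the arm, the fingers and car below 0.1 N), for 0.2 s.
2. the breaker, in the lane, has pushed the plunger in and meets the stop block (value of joint plunger above 0.0125 m and contact force between breaker and stop above 0.5 N and height (world z) of breaker below 0.018 m), for 0.2 s.
At the end, for the whole second after the job is handed in: Gripper holds the breaker (over 2 N) in the lane: under 6 mm off its floor, upright to 0.1 rad, aligned to 0.12 rad, contact within 11 mm of the stop face centre, plunger in over 12.5 mm (over 2 N on the breaker), stop touched with over 0.5 N, still; car on its wheels on the bench, still (all of step 2 and contact force between breaker and plunger above 2 N and contact force between the fingers and breaker above 2 N and distance between breaker_contact and stop_face below 0.011 m and angle between the x axis of breaker and the x axis of cradle, either way round below 0.12 rad and angle between breaker's own z axis and vertical below 0.1 rad and linear speed of breaker below 0.01 m/s and height (world z) of car below 0.005 m and angle between car's own z axis and vertical below 0.15 rad and linear speed of car below 0.02 m/s); the arm keeps its last pose, push and grip.
It fails at once if the breaker is rammed into the stop block (over 60 N) (contact force between breaker and stop above 60 N).
It fails at once if the door knob or screwdriver is disturbed (moved over 30 mm) (distance of any of doorknob, screwdriver from where it was at the start of the episode above 0.03 m).
It also fails if it takes over 72 s, if anything falls off the work surface, if the arm or the gripper's body presses on something with over 40 N, if the wrist force passes 120 N, or if a joint passes its speed limit or range.

## Working session

There is one attempt and no reset: what is moved stays moved. The work goes in short steps, Python scripts to look and compute and a shell command to move; the robot and the scene stay as the last step left them, time stands still between calls to the robot, and variables do not carry over. Pictures are saved under pics/ and viewed, at most 10 in all, crops included, and the job is handed in when it is done.

```bash
mkdir -p pics; ls
cat > h.py <<'E'
import cv2,numpy as np
from bench import state,cams
def grab(n,save=None):
    f=cams.grab_frame(n)
    if save: cv2.imwrite('pics/'+save+'.png',cv2.cvtColor(np.asarray(f['pixels']),cv2.COLOR_RGB2BGR))
    return f
def K(f): return np.array([[f['fx'],0,f['cx']],[0,f['fy'],f['cy']],[0,0,1.]])
def ray(f,uv,z):
    R=cv2.Rodrigues(np.array(f['rvec'],float))[0];t=np.array(f['tvec'],float).ravel()
    c=-R.T@t; d=R.T@np.linalg.inv(K(f))@np.array([uv[0],uv[1],1.])
    return c+d*(z-c[2])/d[2]
def proj(f,p): return cv2.projectPoints(np.array(p,float).reshape(-1,1,3),np.array(f['rvec'],float),np.array(f['tvec'],float),K(f),None)[0].reshape(-1,2)
E
python3 - <<'E'
from h import *
a=grab('scene','scene0');b=grab('side','side0')
for f in(a,b):
    R=cv2.Rodrigues(np.array(f['rvec'],float))[0];print(-R.T@np.array(f['tvec']).ravel(),f['fx'])
s=state();print(s)
E
```

```text
pics
[ 0.96659993 -0.4443029   0.74009503] 407.84883730172044
[ 0.16658968 -0.39250479  0.73192393] 422.0297940715046
{'time': 0.1, 'q': array([ 1.25919048e+00,  1.16438688e-01,  1.44222258e+00,  2.41168428e-05,
        1.58399019e+00, -3.77900016e-02]), 'joint_velocities': array([-5.74286626e-04, -2.09794854e-03, -3.19643696e-03,  4.22334255e-04,
       -5.33992132e-05,  1.02725292e-03]), 'joint_efforts': array([ 1.97011483e-03, -7.33680511e+01, -6.33780742e+01,  8.13820247e-05,
        5.40477558e-03,  2.67514463e-05]), 'position': array([0.18246603, 0.64968686, 0.23062057]), 'eef_rot': array([[-9.62746147e-01,  2.70406610e-01, -3.47567734e-04],
       [ 2.70406826e-01,  9.62745630e-01, -1.00041567e-03],
       [ 6.41003070e-05, -1.05713102e-03, -9.99999439e-01]]), 'wrist_force': array([-0.61577765,  0.57107639,  0.00234682]), 'ft_torque': array([-0.01307284, -0.00646353, -0.02871046]), 'grasp_force': 0.0, 'gripper_width': 0.0849175173782454}
```

View pics/scene0.png

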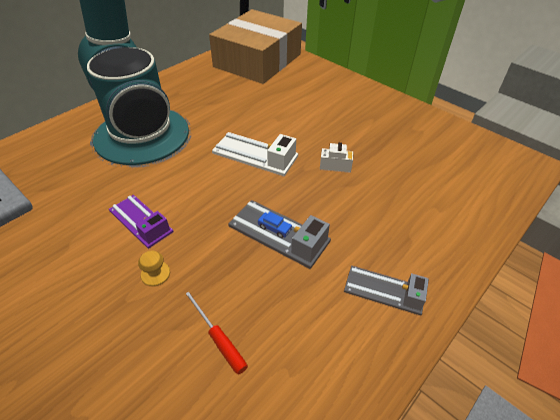

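View pics/side0.png

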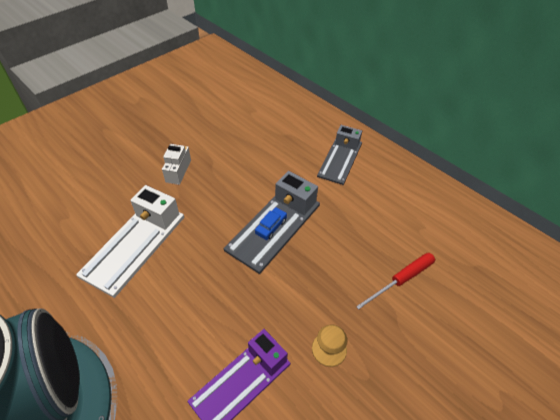

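Candidates for the cradle are white (255,150), purple (140,220), small grey (388,288) and larger grey with the car (280,232), all in scene pixels. The description fits the larger grey one, and the breaker is at (338,158). I'll confirm this in one enlarged montage.

Run:
```python
import cv2,numpy as np
a=cv2.imread('pics/scene0.png');b=cv2.imread('pics/side0.png')
def c(i,x,y,w,h):return cv2.resize(i[y:y+h,x:x+w],(400,300),interpolation=cv2.INTER_CUBIC)
m=np.vstack([np.hstack([c(a,222,185,120,90),c(a,305,130,66,50)]),np.hstack([c(b,215,165,140,105),c(b,145,135,66,50)])])
cv2.imwrite('pics/m0.png',m)
```

```text
(no output)
```

View pics/m0.png

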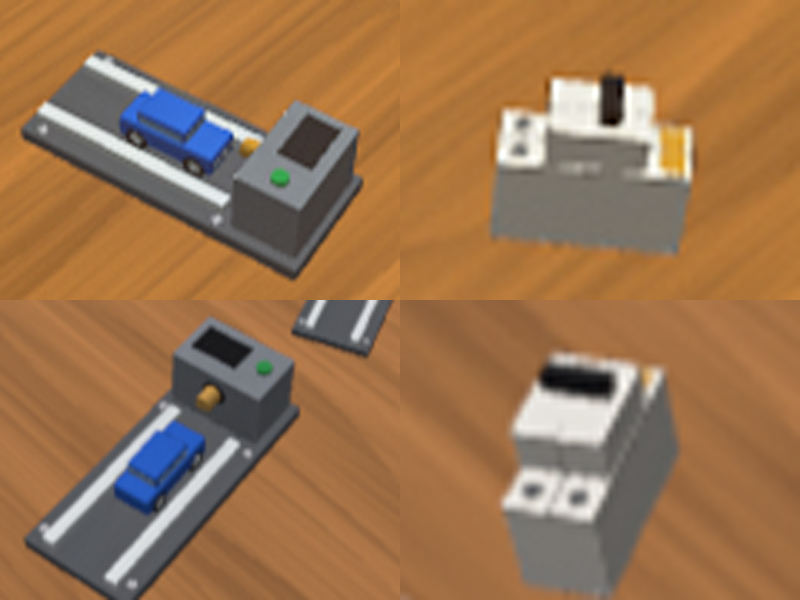

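The montage shows the car in the lane of the larger grey cradle, nose towards the stop and plunger. The breaker's brass strip is on its right in the scene view, with its screws on the left at about (322,150).

Run:
```python
from h import *
a=grab('scene');b=grab('side')
S=400/120
P=[ray(a,(222+u/S,185+v/S),.012) for u,v in [(97,52),(22,130),(293,275),(362,183)]]
P=np.array(P);print('cradle',P.round(4));print(np.linalg.norm(P-np.roll(P,-1,0),axis=1).round(4))
ax=(P[3]-P[0]+P[2]-P[1]);print('centre',P.mean(0),'yaw',np.degrees(np.arctan2(ax[1],ax[0])))
pts=[]
for f,n in((a,'s'),(b,'d')):
    h=cv2.cvtColor(np.asarray(f['pixels']),cv2.COLOR_RGB2HSV);m=cv2.inRange(h,(105,150,60),(125,255,255))
    k,l,st,c=cv2.connectedComponentsWithStats(m);i=1+np.argmax(st[1:,4]);pts.append(c[i]);print(n,c[i],st[i])
    print('car ray',ray(f,c[i],.033))
    # green light / dark
S=400/66
for u,v,z in [(103,112,.045),(290,178,.045),(292,128,.045),(92,236,0),(280,253,0)]:print('br',ray(a,(305+u/S,130+v/S),z).round(4))
for u,v,z in [(103,209,.045),(195,218,.045),(278,150,0),(125,285,0),(203,292,0),(260,67,.045)]:print('brside',ray(b,(145+u/S,135+v/S),z).round(4))
# knob and screwdriver
```

```text
cradle [[ 0.4373  0.0268  0.012 ]
 [ 0.454  -0.0631  0.012 ]
 [ 0.673  -0.0259  0.012 ]
 [ 0.6583  0.0647  0.012 ]]
[0.0915 0.2221 0.0918 0.2242]
centre [0.55563199 0.00060865 0.012     ] yaw 9.695038253389898
s [274.92284866 221.83679525] [258 212  34  22 337]
car ray [0.54098988 0.00349955 0.033     ]
d [270.19294606 222.593361  ] [255 208  32  32 482]
car ray [ 0.53742472 -0.00193927  0.033     ]
br [0.4588 0.2748 0.045 ]
br [0.5464 0.2959 0.045 ]
br [0.5267 0.3244 0.045 ]
br [0.4785 0.2488 0.    ]
br [0.5469 0.2984 0.    ]
brside [0.4557 0.27   0.045 ]
brside [0.4781 0.2428 0.045 ]
brside [ 0.5458  0.2934 -0.    ]
brside [0.4574 0.2728 0.    ]
brside [0.4773 0.2492 0.    ]
brside [0.5454 0.294  0.045 ]
```

Both views agree: the breaker is at about (0.502, 0.284) with yaw about 35°. The cradle centre is (0.556, 0.001) with yaw 9.7°, its plate measuring about 223x92 against 225x95. I'll move above the car.

```bash
python3 -m inch '[[85,0,0,0,-0.111],[85,0,0,0,-0.111],[85,0,0,0,-0.111],[85,0,0,0,-0.111]]' 60 && python3 -m inch '[[85,-12,-35,0,0],[85,-12,-35,0,0],[85,-12,-35,0,0],[85,-12,-35,0,0],[85,-12,-35,0,0],[85,-12,-35,0,0],[85,-12,-35,0,0],[85,-12,-35,0,0],[85,-12,-35,0,0],[85,-12,-35,0,0],[85,-12,-35,0,0],[85,-12,-35,0,0],[85,-12,-35,0,0],[85,-12,-35,0,0],[85,-12,-35,0,0],[85,-12,-35,0,0],[85,-12,-35,0,0],[85,-12,-35,0,0],[85,-12,-35,0,0],[85,-12,-35,0,0]]' && python3 -m inch '[[85,0,0,0,0],[85,0,0,0,0]]'
python3 - <<'E'
from h import *
f=grab('wrist','w1');s=state();print(s['position'],s['eef_rot'].round(3),s['time'])
print(proj(f,[s['position']]))
E
```

```text
time: 0.53
position: [0.1825, 0.6498, 0.2311]
eef_rot: [[-0.985, -0.175, -0.0], [-0.175, 0.985, -0.0], [0.0, -0.0, -1.0]]
wrist_force: [-0.0, -0.4, 0.7]
gripper_width: 0.0849
grasp_force: 0.0
time: 2.2
position: [0.5381, -0.0013, 0.2313]
eef_rot: [[-0.986, -0.169, 0.0], [-0.169, 0.986, 0.0], [-0.0, 0.0, -1.0]]
wrist_force: [0.3, 0.5, 0.3]
gripper_width: 0.0852
grasp_force: 0.0
time: 2.37
position: [0.5379, -0.0008, 0.2307]
eef_rot: [[-0.986, -0.167, -0.001], [-0.167, 0.986, 0.0], [0.001, 0.0, -1.0]]
wrist_force: [-0.3, 0.8, 0.6]
gripper_width: 0.0851
grasp_force: 0.0
[5.37557049e-01 2.83263275e-04 2.30976819e-01] [[-0.986 -0.168 -0.001]
 [-0.168  0.986  0.   ]
 [ 0.001  0.    -1.   ]] 2.4167
[[279.29940874 265.55925761]]
```

View pics/w1.png

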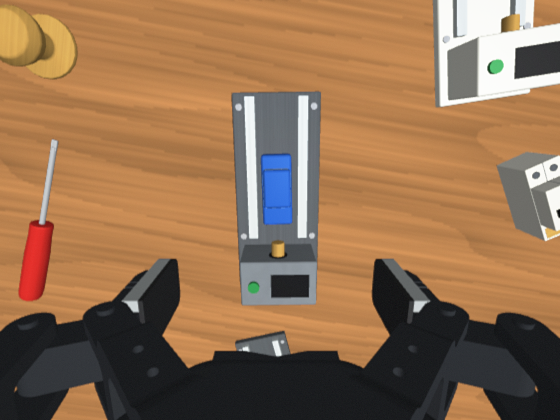

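The wrist view shows the car at (277,189), the stop block's top front edge at about row 259, and the guides at columns 251 and 304. Next I'll measure the car and lane.

Run:
```python
from h import *
f=grab('wrist');im=np.asarray(f['pixels']);h=cv2.cvtColor(im,cv2.COLOR_RGB2HSV)
m=cv2.inRange(h,(105,150,60),(125,255,255));ct=max(cv2.findContours(m,0,2)[0],key=cv2.contourArea)
r=cv2.minAreaRect(ct);print('car rect',r);bx=cv2.boxPoints(r);B=np.array([ray(f,p,.034) for p in bx]);print(B.round(4),B.mean(0).round(4),np.linalg.norm(B-np.roll(B,-1,0),axis=1).round(4))
v=max([B[1]-B[0],B[2]-B[1]],key=np.linalg.norm);print('yaw',np.degrees(np.arctan2(v[1],v[0])))
# guides
g=cv2.inRange(im,(185,185,185),(255,255,255));g[:,:235]=0;g[:,320:]=0;g[:92]=0;g[241:]=0
C=[]
for c in sorted(cv2.findContours(g,0,2)[0],key=cv2.contourArea)[-2:]:
    B=np.array([ray(f,p,.02) for p in cv2.boxPoints(cv2.minAreaRect(c))]);e=[(B[i]+B[(i+1)%4])/2 for i in range(4)];d=max([e[2]-e[0],e[3]-e[1]],key=np.linalg.norm)
    print('guide',B.mean(0).round(4),np.linalg.norm(d).round(4),np.degrees(np.arctan(d[1]/d[0])).round(2),np.sort(np.linalg.norm(B-np.roll(B,-1,0),axis=1)).round(4));C.append(B.mean(0))
C=np.array(C);print('mid',C.mean(0),'sep',np.linalg.norm(C[0]-C[1]),np.degrees(np.arctan2(*(C[1]-C[0])[:2])))
print('stop corners',[ray(f,p,.066).round(4) for p in((239.5,261),(316,259.5),(317,303),(242,303.5))])
gr=im[225:275,290].astype(int).mean(1);print(gr.round())
```

```text
car rect ((275.3993835449219, 188.68215942382812), (69.91970825195312, 29.516895294189453), 87.95458984375)
[[ 0.5061 -0.0227  0.034 ]
 [ 0.4999  0.0073  0.034 ]
 [ 0.5742  0.0235  0.034 ]
 [ 0.5808 -0.0082  0.034 ]] [ 0.5403 -0.      0.034 ] [0.0306 0.076  0.0324 0.076 ]
yaw 12.313802906349261
guide [ 0.5265 -0.0303  0.02  ] 0.1546 10.5 [0.0099 0.0111 0.1546 0.1546]
guide [0.5171 0.025  0.02  ] 0.1543 10.82 [0.0093 0.0104 0.1543 0.1544]
mid [ 0.52183907 -0.00262087  0.02      ] sep 0.056094790922574946 -9.644081852796555
stop corners [array([ 0.6136, -0.025 ,  0.066 ]), array([0.5988, 0.0522, 0.066 ]), array([0.6477, 0.0632, 0.066 ]), array([ 0.6617, -0.0156,  0.066 ])]
[108. 108. 108. 107. 107. 106. 106. 106. 108. 107. 107. 107. 107. 107.
 107. 105. 106. 106. 100.  83.  73.  73.  74.  75.  75.  73.  72.  73.
  74.  73.  73.  75.  74.  76.  74.  75.  89. 121. 143. 149. 150. 149.
 151. 152. 149. 148. 150. 150. 152. 124.]
```

Stop block 79x50 (given 80x50), guide separation 56 and car length 76 all match. The cradle yaw is about 10.7°, its stop face centre is at (0.606, 0.0136), and the car is at (0.540, 0.000). I'll descend on the car.

```bash
python3 -m inch '[[85,-3,0,29,-0.035],[85,0,0,29,0],[85,0,0,29,0],[85,0,0,29,0],[85,0,0,29,0],[85,0,0,25,0],[85,0,0,20,0],[85,0,0,12,0],[85,0,0,5,0],[85,0,0,0,0]]' 40 && python3 -m inch '[[20,0,0,0,0],[20,0,0,0,0],[20,0,0,0,0],[20,0,0,0,0],[20,0,0,0,0],[20,0,0,0,0],[20,0,0,0,0],[20,0,0,0,0],[20,0,0,0,0],[20,0,0,0,0]]' && python3 -m inch '[[20,0,0,-5,0],[20,0,0,-15,0],[20,0,0,-25,0],[20,0,0,-25,0],[20,0,0,-25,0],[20,0,0,-15,0],[20,0,0,0,0]]'
```

```text
time: 3.3
position: [0.5402, 0.0018, 0.0239]
eef_rot: [[-0.979, -0.205, -0.001], [-0.205, 0.979, 0.0], [0.001, 0.0, -1.0]]
wrist_force: [-0.3, -0.7, 0.2]
gripper_width: 0.0849
grasp_force: 0.0
time: 4.13
position: [0.541, 0.0012, 0.0252]
eef_rot: [[-0.979, -0.204, 0.001], [-0.204, 0.979, 0.0], [-0.001, -0.0, -1.0]]
wrist_force: [-1.6, 1.8, 6.2]
gripper_width: 0.0308
grasp_force: 39.7
time: 4.72
position: [0.5419, 0.001, 0.1385]
eef_rot: [[-0.979, -0.204, 0.005], [-0.204, 0.979, -0.0], [-0.005, -0.001, -1.0]]
wrist_force: [0.2, 0.1, -0.7]
gripper_width: 0.0311
grasp_force: 40.0
```

```bash
python3 -m inch '[[20,-15,17,0,0],[20,-23,25,0,0],[20,-27,29,0,0],[20,-26,29,0,0],[20,-27,29,0,0],[20,-23,25,0,0],[20,-15,17,0,0],[20,0,0,40,0],[20,0,0,40,0],[20,0,0,20,0],[20,0,0,0,0],[20,0,0,0,0],[20,0,0,0,0]]'
python3 - <<'E'
from h import *
grab('side','s2');print(state()['position'],state()['wrist_force'])
E
```

```text
time: 5.8
position: [0.6592, 0.2004, 0.0361]
eef_rot: [[-0.979, -0.204, 0.002], [-0.204, 0.979, 0.0], [-0.002, 0.0, -1.0]]
wrist_force: [-0.1, 0.2, -0.6]
gripper_width: 0.0307
grasp_force: 40.0
[0.65952293 0.20043584 0.03669861] [-0.40497105  0.95915629 -0.24796582]
```

View pics/s2.png

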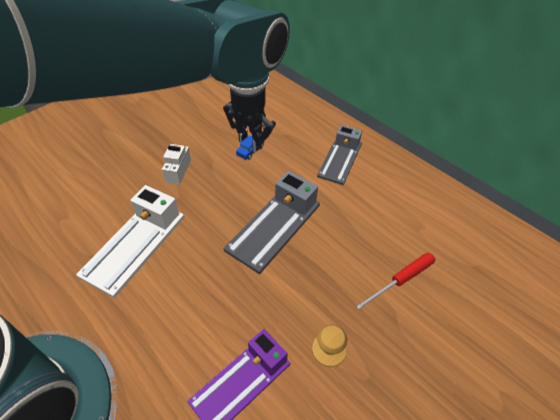

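The side view shows the car held at (245,148) above clear bench, and the lane is empty. I'll lower it.

```bash
python3 -m inch '[[20,0,0,10,0],[20,0,0,5,0],[20,0,0,3,0],[20,0,0,2,0],[20,0,0,1,0],[20,0,0,1,0],[20,0,0,0,0],[20,0,0,0,0]]'
```

```text
time: 6.52
position: [0.6585, 0.2003, 0.0132]
eef_rot: [[-0.979, -0.204, 0.0], [-0.204, 0.979, 0.0], [-0.0, -0.0, -1.0]]
wrist_force: [-5.5, -1.1, 8.1]
gripper_width: 0.0306
grasp_force: 40.9
```

```bash
python3 -m inch '[[45,0,0,0,0],[85,0,0,0,0],[85,0,0,0,0],[85,0,0,0,0],[85,0,0,0,0],[85,0,0,0,0],[85,0,0,-10,0],[85,0,0,-30,0],[85,0,0,-40,0],[85,0,0,-40,0],[85,0,0,-40,0]]' && python3 -m inch '[[85,20,17,-10,0],[85,26,22,-20,0],[85,27,23,-20,0],[85,27,22,0,0],[85,22,19,0,0],[85,14,11,0,0],[85,0,0,0,-0.1],[85,0,0,0,-0.11],[85,0,0,0,-0.1],[85,0,0,0,-0.1],[85,0,0,0,0],[85,0,0,0,0]]'
python3 - <<'E'
from h import *
grab('wrist','w3');s=state();print(s['position'],s['eef_rot'].round(3))
E
```

```text
time: 7.43
position: [0.6581, 0.2002, 0.175]
eef_rot: [[-0.979, -0.204, 0.0], [-0.204, 0.979, 0.0], [-0.0, 0.0, -1.0]]
wrist_force: [0.3, 0.0, 0.7]
gripper_width: 0.0849
grasp_force: 0.0
time: 8.43
position: [0.5022, 0.2841, 0.2226]
eef_rot: [[-0.819, -0.574, 0.0], [-0.574, 0.819, -0.0], [-0.0, -0.0, -1.0]]
wrist_force: [0.5, -0.5, -0.1]
gripper_width: 0.0852
grasp_force: 0.0
[0.50221537 0.28411154 0.22247057] [[-0.819 -0.574  0.   ]
 [-0.574  0.819 -0.   ]
 [-0.    -0.    -1.   ]]
```

View pics/w3.png

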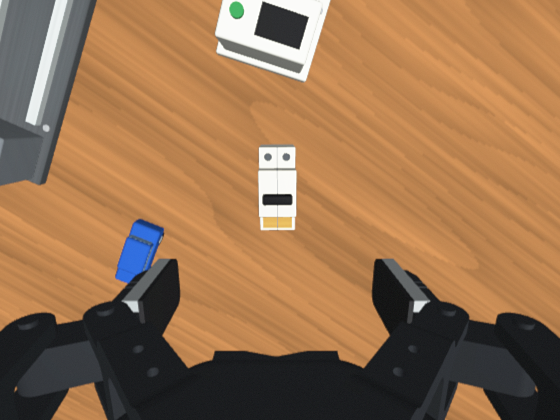

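The wrist view shows the car upright on the bench at (140,250). The breaker is square to the tool at (277,188), its brass strip at row 223.

Run:
```python
from h import *
f=grab('wrist');s=state();R=s['eef_rot'];P=np.array([ray(f,p,.045) for p in((259,146.5),(295.5,146.5),(260,230),(295.5,230))])
print(P.round(4),P.mean(0).round(4));print('tool offset mm',((P.mean(0)-s['position'])@R*1000).round(1))
d=(P[2]+P[3]-P[0]-P[1])@R;print(d, np.degrees(np.arctan2(d[1],-d[0])))
```

```text
[[0.4755 0.2452 0.045 ]
 [0.4552 0.2743 0.045 ]
 [0.5456 0.2942 0.045 ]
 [0.5244 0.3245 0.045 ]] [0.5002 0.2845 0.045 ]
tool offset mm [  1.4   1.5 177.4]
[-1.71038321e-01  1.09112934e-03 -1.60484719e-05] 0.3655102421687147
```

```bash
python3 -m inch '[[85,1.4,1.5,20,0],[85,0,0,30,0],[85,0,0,35,0],[85,0,0,35,0],[85,0,0,30,0],[85,0,0,25,0],[85,0,0,15,0],[85,0,0,8,0],[85,0,0,4,0],[85,0,0,0,0],[85,0,0,0,0]]' 80 && python3 -m inch '[[25,0,0,0,0],[25,0,0,0,0],[25,0,0,0,0],[25,0,0,0,0],[25,0,0,0,0],[25,0,0,0,0],[25,0,0,0,0],[25,0,0,0,0],[25,0,0,0,0],[25,0,0,0,0]]' && python3 -m inch '[[25,0,0,-5,0],[25,0,0,-10,0],[25,0,0,-20,0],[25,0,0,-25,0],[25,0,0,-20,0],[25,0,0,-10,0],[25,0,0,0,0],[25,0,0,0,0],[25,0,0,0,0]]'
```

```text
time: 9.45
position: [0.5006, 0.2849, 0.0214]
eef_rot: [[-0.817, -0.577, 0.001], [-0.577, 0.817, 0.001], [-0.001, -0.0, -1.0]]
wrist_force: [-0.1, 0.1, 0.1]
gripper_width: 0.0853
grasp_force: 0.0
time: 10.28
position: [0.5004, 0.2848, 0.0209]
eef_rot: [[-0.817, -0.577, 0.001], [-0.577, 0.817, 0.0], [-0.001, -0.0, -1.0]]
wrist_force: [-0.5, -0.9, 5.6]
gripper_width: 0.0351
grasp_force: 80.8
time: 11.03
position: [0.4995, 0.2844, 0.1088]
eef_rot: [[-0.817, -0.577, -0.002], [-0.577, 0.817, -0.001], [0.002, 0.0, -1.0]]
wrist_force: [-0.5, -0.8, -1.9]
gripper_width: 0.0352
grasp_force: 79.9
```

```bash
python3 -m inch '[[25,0,0,0,0.107],[25,0,0,0,0.107],[25,0,0,0,0.107],[25,0,0,0,0.107],[25,1,-14,0,0],[25,2,-25,0,0],[25,3,-32,0,0],[25,3,-34,0,0],[25,3,-34,0,0],[25,3,-34,0,0],[25,3,-34,0,0],[25,3,-32,0,0],[25,3,-25,0,0],[25,1,-14,0,0],[25,0,-8,0,0],[25,0,0,0,0],[25,0,0,0,0],[25,0,0,0,0]]'
python3 - <<'E'
from h import *
grab('wrist','w4');s=state();print(s['position'],s['eef_rot'].round(3))
E
```

```text
time: 12.53
position: [0.5285, -0.0003, 0.1099]
eef_rot: [[-0.982, -0.187, -0.001], [-0.187, 0.982, 0.0], [0.001, 0.0, -1.0]]
wrist_force: [-0.7, -0.9, -2.5]
gripper_width: 0.0352
grasp_force: 80.4
[ 5.28568454e-01 -1.28252567e-04  1.10032867e-01] [[-0.982 -0.188 -0.   ]
 [-0.188  0.982  0.   ]
 [ 0.     0.    -1.   ]]
```

View pics/w4.png

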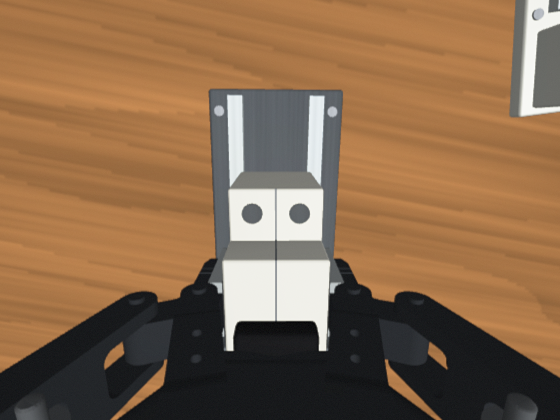

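The wrist view shows the breaker in hand and upright, screw end facing away from the stop. Its seam is at column 276, between guides at columns about 235 and 317. I'll check the lateral offset.

Run:
```python
from h import *
f=grab('wrist');s=state();R=s['eef_rot'];im=np.asarray(f['pixels']).astype(int)
for r in(105,130,150):
    g=np.where((im[r,225:330].min(1)>170))[0]+225;seg=np.split(g,np.where(np.diff(g)>3)[0]+1);seg=[q for q in seg if len(q)>6]
    y=[((ray(f,(c,r),.02)-s['position'])@R*1000).round(1)[:2] for c in (seg[0][0]-.5,seg[0][-1]+.5,seg[-1][0]-.5,seg[-1][-1]+.5)];print(r,[tuple(v) for v in y],'mid',(y[1][1]+y[2][1])/2)
zb=s['position'][2]-.021
for u,v,z in[(230,189,.045),(322,189,.045),(224,260,.065),(329,260,.065)]:print(((ray(f,(u,v),zb+z)-s['position'])@R*1000).round(1))
```

```text
105 [(np.float64(78.0), np.float64(-33.5)), (np.float64(78.0), np.float64(-23.9)), (np.float64(77.9), np.float64(21.9)), (np.float64(77.9), np.float64(32.2))] mid -1.0
130 [(np.float64(61.4), np.float64(-34.2)), (np.float64(61.4), np.float64(-23.7)), (np.float64(61.3), np.float64(21.7)), (np.float64(61.3), np.float64(32.2))] mid -1.0
150 [(np.float64(47.6), np.float64(-34.0)), (np.float64(47.6), np.float64(-24.1)), (np.float64(47.5), np.float64(22.0)), (np.float64(47.5), np.float64(32.0))] mid -1.0500000000000007
[ 42.2 -17.6 -24. ]
[ 42.2  16.7 -24. ]
[ 22.4 -17.6 -44. ]
[ 22.4  17.  -44. ]
```

```bash
python3 -m inch '[[25,0,-0.6,15,0],[25,0,0,25,0],[25,0,0,20,0],[25,0,0,10,0],[25,0,0,3.5,0],[25,0,0,1.5,0],[25,0,0,0,0],[25,0,0,0,0],[25,0,0,0,0]]'
```

```text
time: 13.38
position: [0.5294, -0.0016, 0.0364]
eef_rot: [[-0.983, -0.186, 0.002], [-0.186, 0.983, -0.0], [-0.002, -0.0, -1.0]]
wrist_force: [0.7, -1.0, -2.8]
gripper_width: 0.0353
grasp_force: 80.3
```

```bash
python3 -m inch '[[25,0,0,1,0],[25,-3,0,0,0],[25,-4,0,0,0],[25,-4,0,0,0],[25,-3,0,0,0],[25,-2,0,0,0],[25,-2,0,0,0],[25,0,0,0,0]]' && python3 -m inch '[[25,-2,0,0,0],[25,-2,0,0,0],[25,-2,0,0,0],[25,-2,0,0,0],[25,0,0,0,0]]'
```

```text
time: 14.05
position: [0.5468, 0.0018, 0.0342]
eef_rot: [[-0.983, -0.186, -0.0], [-0.186, 0.983, 0.0], [0.0, 0.0, -1.0]]
wrist_force: [0.2, -0.1, -3.2]
gripper_width: 0.0352
grasp_force: 80.3
time: 14.47
position: [0.5545, 0.0032, 0.0343]
eef_rot: [[-0.983, -0.186, -0.001], [-0.186, 0.983, -0.0], [0.001, 0.0, -1.0]]
wrist_force: [-3.5, -0.9, -0.6]
gripper_width: 0.0348
grasp_force: 80.3
```

The plunger is met at about 3.5 N. I'll carry on gently.

```bash
python3 -m inch '[[25,-1,0,0,0],[25,-1,0,0,0],[25,-1,0,0,0],[25,-1,0,0,0],[25,-1,0,0,0],[25,-1,0,0,0],[25,0,0,0,0],[25,0,0,0,0]]' && python3 -m inch '[[25,-1,0,0,0],[25,-1,0,0,0],[25,0,0,0,0],[25,0,0,0,0]]'
```

```text
time: 15.13
position: [0.5602, 0.0043, 0.0343]
eef_rot: [[-0.983, -0.186, -0.0], [-0.186, 0.983, -0.0], [0.0, -0.0, -1.0]]
wrist_force: [-5.6, -0.5, 0.2]
gripper_width: 0.0353
grasp_force: 80.4
time: 15.47
position: [0.5621, 0.0047, 0.0343]
eef_rot: [[-0.983, -0.186, -0.001], [-0.186, 0.983, -0.0], [0.001, -0.0, -1.0]]
wrist_force: [-5.7, -2.0, 0.8]
gripper_width: 0.035
grasp_force: 80.4
```

```bash
python3 -m inch '[[25,-1,0,0,0],[25,0,0,0,0],[25,-1,0,0,0],[25,0,0,0,0],[25,0,0,0,0]]' && python3 -m inch '[[25,-0.5,0,0,0],[25,0,0,0,0],[25,0,0,0,0]]'
```

```text
time: 15.88
position: [0.564, 0.005, 0.0342]
eef_rot: [[-0.983, -0.186, -0.001], [-0.186, 0.983, -0.0], [0.001, -0.0, -1.0]]
wrist_force: [-6.8, -3.0, 1.3]
gripper_width: 0.0353
grasp_force: 80.5
time: 16.13
position: [0.5644, 0.0051, 0.0342]
eef_rot: [[-0.983, -0.186, -0.001], [-0.186, 0.983, -0.0], [0.001, -0.0, -1.0]]
wrist_force: [-7.5, -1.6, 2.0]
gripper_width: 0.0352
grasp_force: 80.5
```

```bash
python3 -m inch '[[25,-0.5,0,0,0],[25,0,0,0,0],[25,-0.5,0,0,0],[25,0,0,0,0],[25,0,0,0,0]]' && python3 -m inch '[[25,-0.5,0,0,0],[25,0,0,0,0],[25,0,0,0,0]]'
```

```text
time: 16.55
position: [0.5654, 0.0053, 0.0343]
eef_rot: [[-0.983, -0.186, -0.001], [-0.186, 0.983, -0.0], [0.001, -0.0, -1.0]]
wrist_force: [-6.6, -2.4, 1.5]
gripper_width: 0.0354
grasp_force: 80.5
time: 16.8
position: [0.5659, 0.0053, 0.0343]
eef_rot: [[-0.983, -0.186, -0.001], [-0.186, 0.983, -0.0], [0.001, -0.0, -1.0]]
wrist_force: [-7.2, -1.0, 1.9]
gripper_width: 0.0351
grasp_force: 80.5
```

```bash
python3 -m inch '[[25,-0.5,0,0,0],[25,0,0,0,0],[25,0,0,0,0]]' && python3 -m inch '[[25,-0.5,0,0,0],[25,0,0,0,0],[25,0,0,0,0]]' && python3 -m inch '[[25,-0.5,0,0,0],[25,0,0,0,0],[25,0,0,0,0]]'
```

```text
time: 17.05
position: [0.5661, 0.0054, 0.0342]
eef_rot: [[-0.983, -0.186, -0.002], [-0.186, 0.983, -0.0], [0.002, -0.0, -1.0]]
wrist_force: [-10.8, -2.9, 3.5]
gripper_width: 0.0352
grasp_force: 81.0
time: 17.3
position: [0.5661, 0.0054, 0.0343]
eef_rot: [[-0.983, -0.186, -0.003], [-0.186, 0.983, -0.0], [0.003, 0.0, -1.0]]
wrist_force: [-17.0, -4.6, 6.1]
gripper_width: 0.035
grasp_force: 81.5
time: 17.55
position: [0.5662, 0.0054, 0.0343]
eef_rot: [[-0.983, -0.186, -0.004], [-0.186, 0.983, -0.001], [0.004, 0.0, -1.0]]
wrist_force: [-22.9, -3.6, 11.0]
gripper_width: 0.0355
grasp_force: 82.0
```

The hard stop is met: position has stopped and the push has risen to 23 N. I'll ease slightly, hold, and check.

```bash
python3 -m inch '[[25,0.3,0,0,0],[25,0,0,0,0],[25,0,0,0,0],[25,0,0,0,0],[25,0,0,0,0],[25,0,0,0,0]]'
python3 - <<'E'
from h import *
a=grab('scene');b=grab('side');A=np.asarray(a['pixels'])[:,:,::-1];B=np.asarray(b['pixels'])[:,:,::-1]
c=lambda i,x,y:cv2.resize(i[y:y+150,x:x+200],(400,300),interpolation=cv2.INTER_CUBIC)
cv2.imwrite('pics/f.png',np.hstack([c(A,220,130),c(B,190,100)]))
for _ in range(3):print(state()['wrist_force'].round(1))
E
```

```text
time: 18.05
position: [0.5661, 0.0054, 0.0343]
eef_rot: [[-0.983, -0.186, -0.003], [-0.186, 0.983, -0.0], [0.003, 0.0, -1.0]]
wrist_force: [-18.9, -3.1, 8.4]
gripper_width: 0.0351
grasp_force: 81.5
[-19.3  -3.    8.4]
[-19.3  -3.    8.4]
[-19.3  -3.    8.4]
```

View pics/f.png

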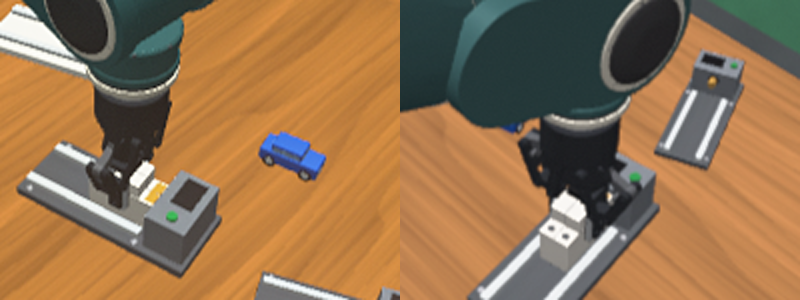

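The breaker is flush against the stop block with the brass at crop (155,192). It sits upright in the lane and is held at a steady 19 N or so. The car stands on its wheels at crop (292,157).

```bash
python3 -c "
from bench import workorder
print(workorder.sign_off())"
```

```text
the job is handed in; nothing more can be done
None
```

I handed the job in with the toy car on its wheels on the bench and the breaker held against the stop block at a steady push of about 19 N; the door knob and screwdriver were not touched, and sign-off returned no verdict.

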